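Close up the bottle row and clamp the stop

ROBOT

A 6-joint arm with a two-finger parallel gripper is mounted at the origin on the work surface. World frame = base frame: x ahead of the robot, y to its left, z up, the work surface at z = 0. Lengths are in m, angles in rad, forces in N, time in s.
With the tool pointing down it reaches from about 0.3 to 0.775 m from the base axis. Payload 14.6 kg.
Tool frame: the origin (TCP) lies between the finger pads; the fingertips stand 11 mm ahead of it and the grasp point (between the pads) lies 8 mm behind it (nose_length is the z of the fingertips in the tool frame, in m); z points along the fingers, y is the line along which they close (so a half turn about z gives the same grasp; the last joint's range is limited). The gripper opens to 85 mm and grips with 20 to 120 N. Pads are 22 mm wide; open, the fingers measure 114 mm over their backs; the gripper's body (76 mm by 85 mm) begins 54 mm behind the grasp point. The pads swing forward as they close: fully open they stand 13 mm farther back than shut.
Start: joints at [1.274, 0.3, 1.521, -0, 1.321, -0.067], TCP at [0.125, 0.536, 0.242] pointing down, gripper open.
Joint ranges: [-3.03, 3.03], [-0.79, 2.21], [0.23, 2.52], [-1.04, 4.18], [0, 3.07], [-2.55, 2.55]. Speed limits (rad/s): [2.22, 2.22, 2.57, 3.14, 3.14, 3.14].

INTERFACE

Orientations are given as a unit quaternion [w, x, y, z].
In Python, from rig import state, capture, hand_in, boxes_of, nose_length gives the robot as it stands. The module is installed in compiled form; this text tells all that it offers.
- The arm moves only by the tool carry_out, never from a script. Its argument "increments" is a list of rows, each a list of 5 numbers: the finger opening in cm, from 0 to 8.54, then the shift along the tool's x, y, z in cm, then the turn about the tool's z in rad. A call has 1 to 10 rows; each row is the pose to reach, as a shift and turn from the pose commanded when the call began, along the tool's axes at that moment; what a row does not reach only later rows make up. A row lasts 1/10 s, in which the tool goes at most 50 mm and 8.59 degrees, less where a joint would pass 70% of its speed; a pose out of reach is approached as far as the arm can. A call with a gripper value outside its range is refused whole. The fingers move at their own pace and stop on an object; "grip_force" is the grip in N (left out, the last holds). Time passes only in rows, so rows that repeat a pose let the fingers close. It gives the time, the measured TCP pose, the force, the opening and the grip force at its end, in the units of the state.
- state(): the state, without advancing time (a new reading comes with each control period).
- capture(name): name is "scene" or "top" or "wrist"; returns a dict with "image" (384x512x3 uint8, blue, green, red), "fx", "fy", "cx", "cy" (pixels), "R" (3x3) and "t" (3): a world point X has camera coordinates R X + t. Camera axes: x right, y down, z forward; pixel columns grow to the right and rows downward; lengths in m; the calibration is good to about 2 mm. A picture is of the moment at which its call begins. There is no depth.
- hand_in(): hands the job in; it is judged then, once.
Trained networks look in the newest picture that a camera, given by its name, has taken for a name from the list of things; names that differ only in an ending like _2 or _b are one class to them, and where a whole thing is asked for, a point or a joint stands for the part that bears it (a point fixed in the world has none). Each returns a list of dicts, best first, with "conf" (0 to 1); they miss things now and then, are a little off and sometimes report something else, mostly with a low value. They report only what shows in the picture. A call takes as long as a camera call. They do not tell look-alikes from the thing itself.
- boxes_of(camera, query): "centre" ([column, row] in pixels, amid what is visible of it).
The state is a dict: "clock": time; "joint_positions": joint angles; "joint_vel": joint speeds; "joint_efforts": joint torques, N m; "tcp_pos": TCP position; "tcp_rot": TCP orientation; "wrist_force": force on the tool from outside, world axes, zero at the start; "wrist_torque": the same for the moment, N m; "width": finger opening in m; "gripper_force": force on a finger pad.
Only numpy, scipy, OpenCV 4.12 (cv2) and the standard library are available. Lean on these libraries where they do the work, as an engineer would, in place of code of your own. Each camera call takes 0.05 s, during which the arm holds its last target. There are 200 camera calls.

TASK

Three small spray bottles stand spread out in the packing jig, whose sliding stop is clamped by its black wing knob. Turn the knob anticlockwise to free the stop, slide the stop along its rail until the three bottles stand touching one another between it and the fixed end stop, and turn the knob clockwise again until it is fully tight. The bottles must stay standing in their channel, and the jar, the carton and the pump bottle nearby must stay where they are.

Things in the scene. Friction and masses are not known exactly. Their poses are not given: they have to be found in the camera images.
- knob_grip (a point): On the axis of the black wing knob, whose bar is 46 mm long, 14 thick and 30 high (along the axis), on a 10 mm neck over a 30 mm round boss. Point: 22 mm above the bar's lower edge, 8 below its top, about 170 mm above the table. Own x: along the bar; y: across its 14 mm; z: outward along the axis, leaning 30 deg from vertical to the jig's -x (robot) side. Turns with the knob; moves with the stop.
- clamp_knob (a joint): Turn of the knob in rad: 0 = fully tight (stop locked), 1.3 = fully loose (stop free); grows anticlockwise seen looking down on it. Stiff, 0.15 to 0.25 N m; it grips the rail below about 0.6. At 0.65 the bar points straight up the slope, square to the rail.
- stop_slide (a joint): Travel of the sliding stop along the rail in m: 0 = fully open, grows towards the fixed end stop (to -y of the jig). At 0.105 the three bottles just touch one another and both stops.
- stop_face (a point): Middle of the sliding stop's plywood face towards the bottles, on the channel's centre line, 30 mm above the bed. The plywood arm is 10 mm thick along the rail, 22 to 62 mm above the bed. Axes as the jig's. The knob's axis lies 24 mm behind this face (jig +y).
- end_stop_face (a point): Point at the middle of the fixed end stop's face towards the bottles (a plywood block 50 mm high), on the channel's centre line, 30 mm above the bed; axes as the jig's.
- jig: Packing jig fixed to the table: plywood bed 170 (x) x 330 (y) mm on two end boards, its top 80 mm above the table; aluminium rail along y at x = -35 mm (24 mm high, robot's side), bottle channel along y at x = +40 mm between two lips 42 mm apart, 14 mm high. Origin: centre, at table height, z up. The fixed end stop is at the -y end, its face at y = -130 mm.
- bottle1: Amber glass spray bottle with black sprayer and clear cap, 38 mm diameter, 124 mm tall, about 120 g, the one nearest the fixed end stop. Origin: centre of its underside, z up.
- bottle2: The same, the middle bottle of the row.
- bottle3: The same, the bottle nearest the sliding stop.
- jar: Bystander: closed jar, 68 mm diameter, 75 mm tall, on the table. Origin: centre of its underside.
- carton: Bystander: closed cardboard box 90 x 130 x 70 mm on the table. Origin: centre of its underside.
- pump: Bystander: blue pump bottle, 60 mm diameter, 155 mm tall, on the table. Origin: centre of its underside.
There are look-alikes about, which are no part of the job. What is shaped like the bottle2 but blue or purple is not meant.

How it is judged:
On the way, in this order (a step that is already met when the one before it is completed fails the run):
1. the knob is turned anticlockwise until the stop is free (value of joint clamp_knob above 0.7 rad), for 0.1 s.
2. the stop has closed up the row of bottles (value of joint stop_slide above 0.1 m), for 0.1 s.
At the end, for the whole second after the job is handed in: The knob is within 0.25 rad of fully tight, the stop has closed the row to within 5 mm of the bottles all touching (stop_slide over 0.100 m), and all three bottles stand upright (within 0.1 rad) on the bed in the channel (within 8 mm of its centre line), at rest (value of joint clamp_knob below 0.25 rad and value of joint stop_slide above 0.1 m and velocity of joint stop_slide between -0.005 and 0.005 m/s and angle between each of bottle1, bottle2, bottle3's own z axis and vertical below 0.1 rad and x of bottle1 in the frame of jig between 0.032 and 0.048 m and z of each of bottle1, bottle2, bottle3 in the frame of jig below 0.086 m and linear speed of each of bottle1, bottle2, bottle3 below 0.02 m/s and x of bottle2 in the frame of jig between 0.032 and 0.048 m and x of bottle3 in the frame of jig between 0.032 and 0.048 m).
It fails at once if a bystander (jar, carton, pump bottle) is moved more than 20 mm (distance of any of jar, carton, pump from where it was at the start of the episode above 0.02 m).
It fails at once if a bottle in the jig is tipped over (angle between any of bottle1, bottle2, bottle3's own z axis and vertical above 0.6 rad).
It also fails if it takes over 42 s, if anything falls off the work surface, if the arm or the gripper's body presses on something with over 40 N, if the wrist force passes 120 N, or if a joint passes its speed limit or range.

## Working session

There is one attempt and no reset: what is moved stays moved. The work goes in short steps, Python scripts to look and compute and a tool call to move; the robot and the scene stay as the last step left them, time stands still between calls to the robot, and variables do not carry over. Pictures are saved under pics/ and viewed, at most 10 in all, crops included, and the job is handed in when it is done.

Besides the shell and the picture viewer there is one more tool, called after ">>>" as name(argument=value, ...), one argument or row to a line, values as JSON. carry_out: Moves the arm, as the interface text tells. Its arguments: {"type":"object","properties":{"increments":{"type":"array"},"grip_force":{"type":"number"}},"required":["increments"]}

```bash
mkdir -p pics; cat > h.py <<'E'
import numpy as np,cv2
from rig import *
def tri(obs):
    A=[];b=[]
    for c,(u,v) in obs:
        R,t=np.array(c['R']),np.array(c['t'])
        for k,(p,f,cc) in enumerate([(u,c['fx'],c['cx']),(v,c['fy'],c['cy'])]):
            a=(p-cc)/f; A.append(a*R[2]-R[k]); b.append(t[k]-a*t[2])
    x,r,_,_=np.linalg.lstsq(np.array(A),np.array(b),rcond=None); return x,np.abs(np.array(A)@x-b).max()*500
def proj(c,X):
    p=np.array(c['R'])@np.array(X)+np.array(c['t']); return [c['fx']*p[0]/p[2]+c['cx'],c['fy']*p[1]/p[2]+c['cy']]
def onz(c,uv,z):
    R,t=np.array(c['R']),np.array(c['t']); d=R.T@np.array([(uv[0]-c['cx'])/c['fx'],(uv[1]-c['cy'])/c['fy'],1]); o=-R.T@t
    return o+d*(z-o[2])/d[2]
E
python3 - <<'E'
from h import *
s=state(); print(s['clock'],s['tcp_pos'],s['tcp_rot'],s['width'],nose_length)
C={}
for n in ['scene','top','wrist']:
    C[n]=capture(n); cv2.imwrite(f'pics/{n}0.png',C[n]['image']); np.save(n+'0.npy',{k:v for k,v in C[n].items() if k!='image'},allow_pickle=True)
    print(n,'cam at',-np.array(C[n]['R']).T@np.array(C[n]['t']))
    for q in ['knob_grip','stop_face','jig','bottle1','jar','carton','pump']:
        print(q,[(np.round(b['centre']).tolist(),round(b['conf'],2)) for b in boxes_of(n,q)[:6]])
st=np.vstack([C['scene']['image'],C['top']['image']]); cv2.imwrite('pics/a.png',cv2.resize(np.hstack([C['scene']['image'],C['top']['image']]),(800,300)))
E
```

```text
0.0 [0.12520568 0.53533581 0.24170698] [-1.11567677e-04  1.14641721e-01  9.93406734e-01 -5.69092097e-04] 0.08537901451664662 0.011
scene cam at [1.03099295 0.71002252 0.73710302]
knob_grip [([294.0, 184.0], 0.72), ([309.0, 164.0], 0.63)]
stop_face [([298.0, 183.0], 0.93)]
jig [([281.0, 186.0], 0.62)]
bottle1 [([248.0, 165.0], 0.91), ([258.0, 171.0], 0.88), ([189.0, 177.0], 0.72), ([195.0, 207.0], 0.68), ([235.0, 154.0], 0.58), ([281.0, 189.0], 0.19)]
jar [([309.0, 250.0], 0.73), ([249.0, 163.0], 0.64)]
carton [([235.0, 229.0], 0.78)]
pump [([216.0, 146.0], 0.69)]
top cam at [ 0.38409061 -0.00231133  1.28179818]
knob_grip [([245.0, 239.0], 0.52)]
stop_face []
jig [([283.0, 219.0], 0.85)]
bottle1 [([327.0, 192.0], 0.79), ([304.0, 193.0], 0.7), ([285.0, 197.0], 0.64), ([299.0, 134.0], 0.63), ([356.0, 157.0], 0.51)]
jar [([185.0, 197.0], 0.62)]
carton [([253.0, 157.0], 0.81)]
pump [([379.0, 207.0], 0.68)]
wrist cam at [0.05366984 0.55170762 0.37433444]
knob_grip []
stop_face []
jig []
bottle1 []
jar []
carton []
pump []
```

View pics/scene0.png

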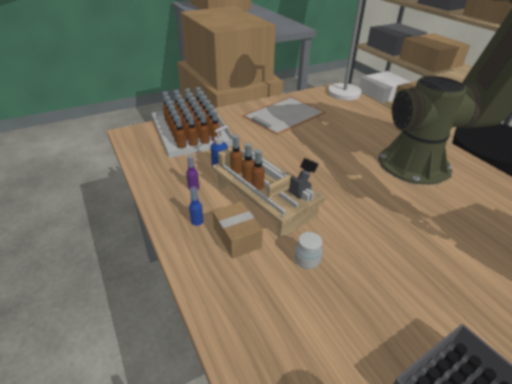

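View pics/top0.png

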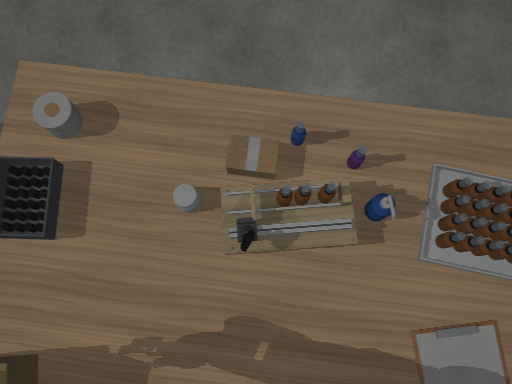

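Scene: the jig is at (270,190), with three amber bottles at (236,160), (248,168), (258,175) and the black knob at (305,175). Top: the jig spans columns 222–356 and rows 180–253, the knob is at (248,237) and the stop arm at (253,203). The amber bottles at top (285,197), (304,193), (327,192) are the ones meant because they stand in the jig channel. The blue one (299,134) and purple one (356,157) are look-alikes on the table, and the tray at right is not part of the job. An enlarged crop should confirm this.

```bash
python3 - <<'E'
import cv2,numpy as np
t=cv2.imread('pics/top0.png')[170:262,212:372]; s=cv2.imread('pics/scene0.png')[125:240,205:335]
cv2.imwrite('pics/crop.png',cv2.resize(t,None,fx=5,fy=5,interpolation=cv2.INTER_CUBIC))
cv2.imwrite('pics/crop2.png',cv2.resize(s,None,fx=5,fy=5,interpolation=cv2.INTER_CUBIC))
E
```

```text
(no output)
```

View pics/crop.png

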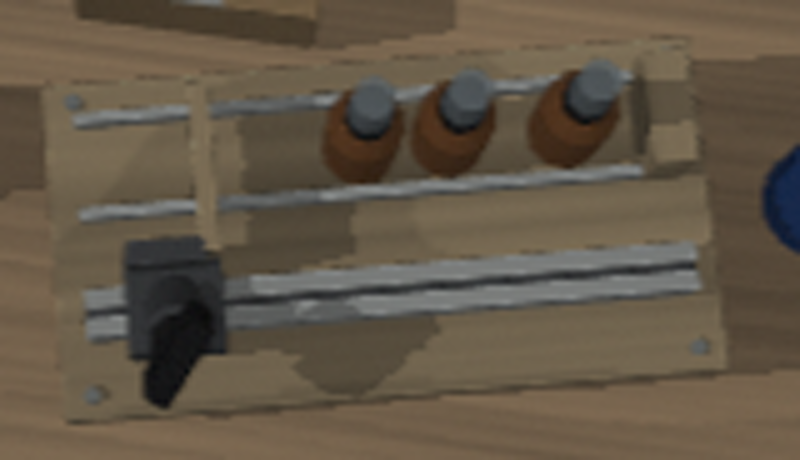

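View pics/crop2.png

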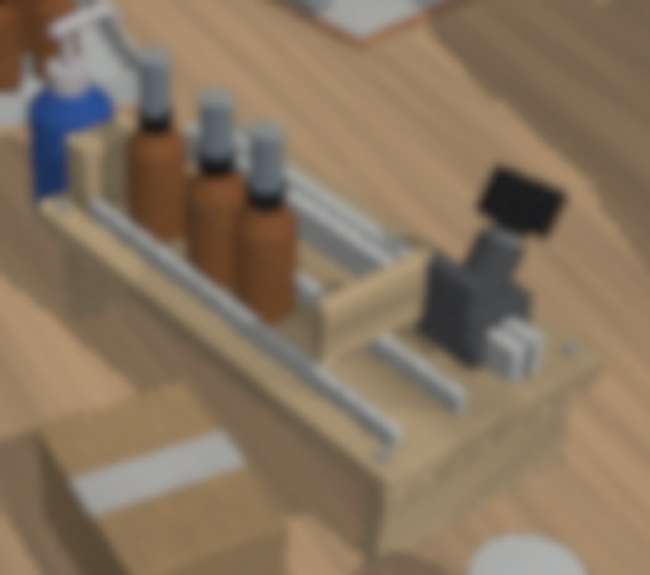

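The crop confirms three amber bottles standing in the channel between the lips, with the end stop at right and the sliding stop at left. The knob bar runs about (205,300)–(160,400) in the enlarged top crop. Next I fit the jig pose from the bed corners.

```bash
python3 - <<'E'
from h import *
T=np.load('top0.npy',allow_pickle=True).item();S=np.load('scene0.npy',allow_pickle=True).item()
c=lambda u,v:(212+(u-2)/5,170+(v-2)/5)
s=lambda u,v:(205+(u-2)/5,125+(v-2)/5)
# local (x,y): 
loc=[(.085,.165),(.085,-.165),(-.085,-.165),(-.085,.165)]
px=[c(45,85),c(688,40),c(725,370),c(68,420)]
W=np.array([onz(T,p,.08) for p in px]);print(W.round(4))
for a,b in [(px[0],s(380,470)),(px[1],s(45,202)),(px[3],s(600,358))]: print('tri',tri([(T,a),(S,b)]))
L=np.array(loc);P=W[:,:2];H=(L-L.mean(0)).T@(P-P.mean(0));U,_,V=np.linalg.svd(H);R=V.T@U.T
yaw=np.arctan2(R[1,0],R[0,0]);o=P.mean(0);print('jig',o,yaw,'res',(P-(L@R.T+o)).round(4))
J=lambda x,y,z:np.r_[o+R@[x,y],z]
# knob top-outline in both: bar center approx
for a,b in [(c(182,350),s(523,200))]:
    X,e=tri([(T,a),(S,b)]);print('knob',X,e,'jig',R.T@(X[:2]-o))
for n,a in zip('123',[(593,85),(468,95),(370,105)]): # cap tops z=.204
    X=onz(T,c(*a),.2);print(n,R.T@(X[:2]-o))
for b,a in [(s(156,60),c(597,78)),(s(266,130),c(372,97))]:
    X,e=tri([(T,a),(S,b)]);print('cap',X,e,R.T@(X[:2]-o))
# stop arm top at z=.142
X=onz(T,c(210,165),.142);print('stopface',R.T@(X[:2]-o))
np.save('jig.npy',[*o,yaw])
E
```

```text
[[ 0.635   0.1154  0.08  ]
 [ 0.6997 -0.2054  0.08  ]
 [ 0.535  -0.2379  0.08  ]
 [ 0.4696  0.0804  0.08  ]]
tri (array([0.63423272, 0.11438422, 0.08632885]), np.float64(0.3355583464534073))
tri (array([ 0.69659411, -0.20343616,  0.08330396]), np.float64(1.206322910648483))
tri (array([0.46889408, 0.08115663, 0.07887088]), np.float64(0.5121479792745964))
jig [ 0.58482913 -0.06187057] 0.2011360114079679 res [[-0.0001 -0.0014]
 [-0.0014  0.0012]
 [ 0.0005  0.0026]
 [ 0.001  -0.0024]]
knob [0.49968519 0.0287392  0.16622872] 1.302924199469091 jig [-0.0653252   0.10579337]
1 [ 0.03929542 -0.09178877]
2 [ 0.03885211 -0.03453767]
3 [0.03750483 0.01035815]
cap [ 0.64313583 -0.14422676  0.20257427] 0.7723411936824132 [ 0.04067793 -0.09234458]
cap [ 0.62203641 -0.04431555  0.20434175] 0.18693619123455463 [0.03996438 0.00976775]
stopface [0.02592893 0.08423234]
```

Jig pose: (0.585, −0.062), yaw 0.201, with heights and sizes checking out. The knob is at about (0.500, 0.029, 0.167). I'll hover over it now and look with the wrist camera.

>>> carry_out(
  increments=[
    [5, -4.8, -4.1, 0, 0.1],
    [5, -9.6, -8.2, 0, 0.15],
    [5, -14.4, -12.2, 0, 0.15],
    [5, -19.2, -16.3, 0, 0.15],
    [5, -24, -20.4, 0, 0.15],
    [5, -28.8, -24.4, 0, 0.15],
    [5, -33.6, -28.5, 0, 0.15],
    [5, -38.4, -32.6, 0, 0.15],
    [5, -43, -36.6, 0, 0.15],
    [5, -48.1, -40.7, 0, 0.15],
  ],
  grip_force=30,
)

```text
clock: 2.2
tcp_pos: [0.4237, 0.1318, 0.2426]
tcp_rot: [0.0, 0.189, 0.982, 0.0]
wrist_force: [1.1, 0.2, 0.5]
width: 0.05
gripper_force: 0.0
```

>>> carry_out(
  increments=[
    [5, 0, 0, 0, 0],
    [5, 0, 0, 0, 0],
  ],
)

```text
clock: 2.4
tcp_pos: [0.4231, 0.133, 0.2421]
tcp_rot: [-0.0, 0.19, 0.982, -0.0]
wrist_force: [-0.8, 0.2, 0.4]
width: 0.0502
gripper_force: 0.0
```

```bash
python3 - <<'E'
from h import *
s=state();print(s['clock'],s['tcp_pos'],s['tcp_rot'],s['wrist_force'],s['width'])
c=capture('wrist');cv2.imwrite('pics/w1.png',c['image']);np.save('w1.npy',{k:v for k,v in c.items() if k!='image'},allow_pickle=True)
R=np.array(c['R']);print(-R.T@c['t'],R.round(2))
print(boxes_of('wrist','knob_grip')[:3],proj(c,[.4997,.0287,.166]))
E
```

```text
2.4 [0.42312435 0.13296835 0.24213614] [-2.05587194e-04  1.90003170e-01  9.81783455e-01 -1.06908567e-05] [-0.79895745  0.21786189  0.38432484] 0.05024141532070523
[0.35489106 0.15967205 0.37422212] [[ 0.37  0.93 -0.  ]
 [ 0.89 -0.36  0.28]
 [ 0.26 -0.11 -0.96]]
[] [np.float64(179.94208278985644), np.float64(315.843138664201)]
```

View pics/w1.png

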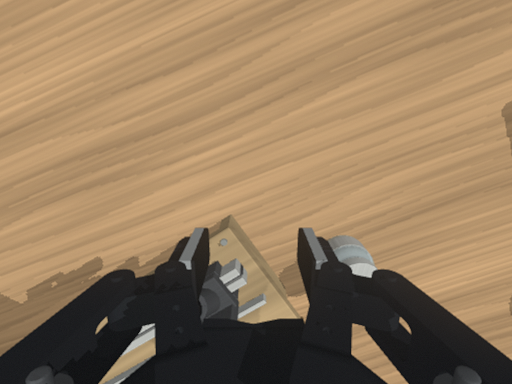

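The move stopped short because of the row limits. The wrist view shows the finger tips at (200,235) and (310,235), with the knob hidden behind the left finger near (180,316). I'll go a bit past the knob so that it shows.

>>> carry_out(
  increments=[
    [5, -4, -1.6, 0, 0],
    [5, -8, -3.3, 0, 0],
    [5, -12, -5, 0, 0],
    [5, -16.4, -6.7, 0, 0],
    [5, -16.4, -6.7, 0, 0],
    [5, -16.4, -6.7, 0, 0],
  ],
)

```text
clock: 3.1
tcp_pos: [0.5502, 0.0116, 0.2418]
tcp_rot: [-0.001, 0.188, 0.982, 0.0]
wrist_force: [-0.2, 0.5, -0.3]
width: 0.0499
gripper_force: 0.0
```

```bash
python3 - <<'E'
from h import *
s=state();print(s['clock'],s['tcp_pos'],s['tcp_rot'],s['wrist_force'],s['width'])
c=capture('wrist');cv2.imwrite('pics/w2.png',c['image']);np.save('w2.npy',{k:v for k,v in c.items() if k!='image'},allow_pickle=True)
print(boxes_of('wrist','knob_grip')[:3],proj(c,[.4997,.0287,.166]))
E
```

```text
3.1 [0.55022535 0.01159477 0.24178795] [-5.09608895e-04  1.88405673e-01  9.82091158e-01  1.09423558e-05] [-0.18105805  0.45702676 -0.34394737] 0.04988494112029959
[{'centre': [251.3, 136.7], 'conf': 0.57}] [np.float64(250.30024636884224), np.float64(136.78585549966164)]
```

View pics/w2.png

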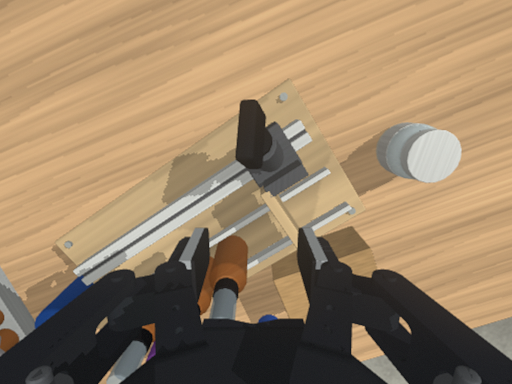

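The wrist view shows the knob bar at about (251,137), which agrees with both the network and my projected point. The jig lies diagonally, with the bottles at (230,265) and the jar at (430,155). I'll fit the bar silhouette in the wrist, top and scene views to get position and angle.

```bash
cat > fit.py <<'E'
from h import *
from scipy.optimize import minimize
ox,oy,yaw=np.load('jig.npy');J=np.array([[np.cos(yaw),-np.sin(yaw),0],[np.sin(yaw),np.cos(yaw),0],[0,0,1]])
a=np.array([-.5,0,.75**.5]);s=np.array([.75**.5,0,.5]);ey=np.array([0,1.,0])
def corners(p):
    f=p[3]-.65;u=np.cos(f)*s+np.sin(f)*ey;v=np.cross(a,u)
    return [p[:3]+J@(i*.023*u+j*.007*v+k*a) for i in(-1,1) for j in(-1,1) for k in(-.022,.008)]
def fit(views,p0):
    def loss(p):
        L=0
        for c,m,w in views:
            r=np.zeros_like(m);h=cv2.convexHull(np.array([proj(c,X) for X in corners(p)],np.float32))
            cv2.fillConvexPoly(r,np.round(h*16).astype(np.int32),255,shift=4)
            L+=w*(1-np.logical_and(r,m).sum()/max(1,np.logical_or(r,m).sum()))
        return L
    best=None
    for q in np.linspace(p0[3]-.3,p0[3]+.3,5):
        S=np.vstack([[*p0[:3],q]]+[np.array([*p0[:3],q])+d for d in np.diag([.006,.006,.006,.15])])
        o=minimize(loss,S[0],method='Nelder-Mead',options=dict(initial_simplex=S,xatol=1e-5,fatol=1e-5,maxiter=400))
        if best is None or o.fun<best.fun:best=o
    return best
def view(png,npy,uv,thr,rad):
    im=cv2.imread(png).max(2);m=(im<thr).astype(np.uint8)
    k=np.zeros_like(m);cv2.circle(k,tuple(int(x) for x in uv),rad,1,-1);m&=k
    n,l,st,cen=cv2.connectedComponentsWithStats(m);i=1+np.argmax(st[1:,4]);print(st[i]);return np.load(npy,allow_pickle=True).item(),(l==i).astype(np.uint8)*255
E
python3 - <<'E'
from fit import *
im=cv2.imread('pics/w2.png').max(2);print(im[110:180:8,236:300:6])
V=[view('pics/w2.png','w2.npy',(251,137),34,45),view('pics/scene0.png','scene0.npy',(309,165),34,14)]
for ws in [(1,0),(1,.5)]:
    o=fit([(*v,w) for v,w in zip(V,ws) if w],[.4997,.0287,.167,.1]);print(ws,o.x.round(4),o.fun,'jig',(J.T@(o.x[:3]-[ox,oy,0])).round(4))
E
```

```text
[[218  56  56  58  51 194 192 187 192 193 191]
 [175  55  55  56  51 160 193 193 191 190 194]
 [198  54  54  54  50 152  82  91 184 168 210]
 [176  52  53  50  47  50  93  94  97 206 138]
 [146  51  52  47  44  50  74  86  91 103 208]
 [ 58  51  50  45  42  49  91  77  91  92 199]
 [ 57  47  44  43  43  91  68  73  89  90  93]
 [157 161  39  40  41  56  64  70  93  63  64]
 [ 79 136 155  90  81  88  87  62  67  93  93]]Traceback (most recent call last):
  File "<stdin>", line 3, in <module>
  File "fit.py", line 25, in view
    n,l,st,cen=cv2.connectedComponentsWithStats(m);i=1+np.argmax(st[1:,4]);print(st[i]);return np.load(npy,allow_pickle=True).item(),(l==i).astype(np.uint8)*255
                                                       ~~~~~~~~~^^^^^^^^^^
    return _wrapfunc(a, 'argmax', axis=axis, out=out, **kwds)
    return bound(*args, **kwds)
ValueError: attempt to get argmax of an empty sequence
```

```bash
python3 - <<'E'
from fit import *
V=[view('pics/w2.png','w2.npy',(251,137),61,45),view('pics/scene0.png','scene0.npy',(309,165),58,12)]
for ws in [(1,0),(1,.5)]:
    o=fit([(*v,w) for v,w in zip(V,ws) if w],[.4997,.0287,.167,.1]);print(ws,o.x.round(4),o.fun,'jig',(J.T@(o.x[:3]-[ox,oy,0])).round(4))
E
```

```text
[ 236  100   37   72 1890]
[302 159  15  12 125]
(1, 0) [0.4979 0.0295 0.1619 0.1285] 0.1376919266963843 jig [-0.0669  0.1069  0.1619]
(1, 0.5) [0.4974 0.03   0.1656 0.1311] 0.36256367937503436 jig [-0.0673  0.1075  0.1656]
```

>>> carry_out(
  increments=[
    [4.5, 3, -0.1, 0, 0],
    [4.5, 5.6, -0.24, 0, -0.06],
    [4.5, 5.6, -0.24, 2, -0.06],
    [4.5, 5.6, -0.24, 4, -0.06],
    [4.5, 5.6, -0.24, 6, -0.06],
    [4.5, 5.6, -0.24, 8, -0.06],
    [4.5, 5.6, -0.24, 8, -0.06],
  ],
)

```text
clock: 3.9
tcp_pos: [0.4959, 0.0304, 0.1607]
tcp_rot: [-0.002, 0.158, 0.987, -0.0]
wrist_force: [0.5, -0.4, 0.8]
width: 0.045
gripper_force: 0.0
```

```bash
python3 - <<'E'
from h import *
s=state();print(s['clock'],s['tcp_pos'],s['tcp_rot'],s['wrist_force'],s['width'])
c=capture('wrist');cv2.imwrite('pics/w3.png',c['image']);np.save('w3.npy',{k:v for k,v in c.items() if k!='image'},allow_pickle=True)
E
```

```text
3.9 [0.49585758 0.03040736 0.16067776] [-1.65030017e-03  1.58328665e-01  9.87385065e-01 -2.10541724e-04] [ 0.53071082 -0.38017975  0.84058756] 0.045029910962087416
```

View pics/w3.png

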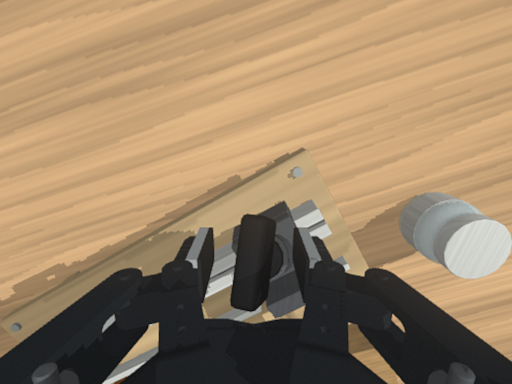

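The wrist view shows the bar at (253,265), centred between the fingers at (205,…) and (300,…) and nearly parallel to them. Closing.

>>> carry_out(
  increments=[
    [1, 0, 0, 0, 0],
    [1, 0, 0, 0, 0],
    [1, 0, 0, 0, 0],
    [1, 0, 0, 0, 0],
  ],
  grip_force=40,
)

```text
clock: 4.35
tcp_pos: [0.4982, 0.0302, 0.1643]
tcp_rot: [0.002, 0.159, 0.987, 0.001]
wrist_force: [-1.1, 5.7, 8.3]
width: 0.0178
gripper_force: 48.1
```

>>> carry_out(
  increments=[
    [1, 0, 0, 0, -0.08],
    [1, 0, 0, 0, -0.16],
    [1, 0, 0, 0, -0.24],
    [1, 0, 0, 0, -0.32],
    [1, 0, 0, 0, -0.4],
    [1, 0, 0, 0, -0.48],
    [1, 0, 0, 0, -0.48],
  ],
)

```text
clock: 5.05
tcp_pos: [0.498, 0.0294, 0.1644]
tcp_rot: [0.002, -0.082, 0.997, -0.0]
wrist_force: [-5.1, -0.2, 7.9]
width: 0.0137
gripper_force: 39.3
```

```bash
python3 - <<'E'
from h import *
s=state();print(s['clock'],s['tcp_pos'],s['tcp_rot'],s['wrist_force'],s['wrist_torque'],s['width'],s['gripper_force'])
E
```

```text
5.05 [0.49799426 0.02942067 0.16437517] [ 1.50210465e-03 -8.15758953e-02  9.96665998e-01 -6.84225127e-05] [-5.0505331  -0.1610783   7.90041639] [0.36764695 0.38114629 0.29309794] 0.013675991622254562 39.34553325176239
```

The width fell to the bar's 14 mm, so the grip is flat and the knob is following (q≈0.62). Continuing.

>>> carry_out(
  increments=[
    [1, 0, 0, 0, -0.08],
    [1, 0, 0, 0, -0.16],
    [1, 0, 0, 0, -0.24],
    [1, 0, 0, 0, -0.32],
    [1, 0, 0, 0, -0.4],
    [1, 0, 0, 0, -0.48],
    [1, 0, 0, 0, -0.48],
  ],
)

```text
clock: 5.75
tcp_pos: [0.4982, 0.0285, 0.1648]
tcp_rot: [0.002, -0.315, 0.949, -0.002]
wrist_force: [-7.7, -1.8, 12.6]
width: 0.0136
gripper_force: 116.6
```

```bash
python3 - <<'E'
from fit import *
s=state();print(s['clock'],s['tcp_pos'],s['tcp_rot'],s['wrist_force'],s['wrist_torque'],s['width'],s['gripper_force'])
n=s['tcp_rot'];t=2*np.arctan2(n[2],n[1]);X=-np.array([0,0]) 
x=np.array([np.cos(t),np.sin(t)]);y=np.array([np.sin(t),-np.cos(t)]);my=-J[:2,1]*.1;mx=J[:2,0]
print('100mm along -jigy in tool x,y:',x@my,y@my,' jig +x per mm:',x@mx,y@mx)
E
```

```text
5.75 [0.49822155 0.02854683 0.16476362] [ 0.00160825 -0.31539716  0.94895704 -0.00161009] [-7.68865972 -1.83897649 12.59317331] [-3.07733516 -0.01346093 -1.64147727] 0.013571709444593643 116.59923568367958
100mm along -jigy in tool x,y: 0.04264967065944736 -0.0904489115061131  jig +x per mm: -0.9044891150611309 -0.4264967065944735
```

The pads are squeezed hard because the bar is now tilted between them. I'll relax the fingers slightly and check the angle numerically.

>>> carry_out(
  increments=[
    [2, 0, 0, 0, 0],
    [2, 0, 0, 0, 0],
  ],
  grip_force=20,
)

```text
clock: 5.95
tcp_pos: [0.4978, 0.0291, 0.1641]
tcp_rot: [0.001, -0.315, 0.949, -0.001]
wrist_force: [-4.2, -2.4, 8.3]
width: 0.0197
gripper_force: 4.7
```

```bash
python3 - <<'E'
from h import *
s=state();print(s['clock'],s['tcp_pos'],s['tcp_rot'],s['wrist_force'],s['wrist_torque'],s['width'],s['gripper_force'])
for n in ['wrist']:
    c=capture(n);cv2.imwrite(f'pics/{n}4.png',c['image'])
    cv2.imwrite('pics/w4c.png',cv2.resize(c['image'][170:340,160:350],None,fx=3,fy=3))
E
```

```text
5.95 [0.49775771 0.02911074 0.1641028 ] [ 9.71581318e-04 -3.14678059e-01  9.49197774e-01 -6.00640265e-04] [-4.21254205 -2.35312931  8.26627852] [-0.47788258  0.64473029  0.01619511] 0.019740308373566086 4.734921385970665
```

View pics/w4c.png

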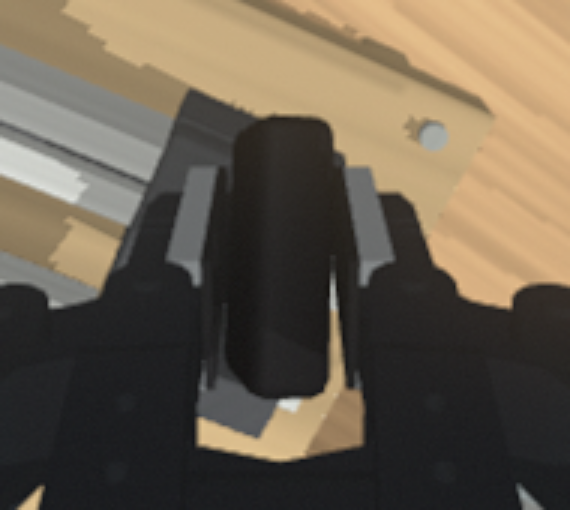

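The crop shows the bar lying parallel between the fingers, so the knob has followed to about 1.1 rad. Now I'll slide the stop along jig −y, fast while clear of the bottles and slowly once it reaches them.

>>> carry_out(
  increments=[
    [2, 0.43, -0.9, 0, 0],
    [2, 0.98, -2.08, 0, 0],
    [2, 1.62, -3.44, 0, 0],
    [2, 2.05, -4.34, 0, 0],
    [2, 2.35, -4.97, 0, 0],
    [2, 2.65, -5.61, 0, 0],
    [2, 2.94, -6.24, 0, 0],
    [2, 3.24, -6.87, 0, 0],
    [2, 3.5, -7.42, 0, 0],
    [2, 3.5, -7.42, 0, 0],
  ],
)

```text
clock: 7.0
tcp_pos: [0.5145, -0.0516, 0.1639]
tcp_rot: [0.001, -0.315, 0.949, -0.001]
wrist_force: [0.4, -1.6, 5.5]
width: 0.0195
gripper_force: 3.0
```

```bash
python3 - <<'E'
from fit import *
s=state();print(s['clock'],s['tcp_pos'],s['tcp_rot'],s['wrist_force'],s['wrist_torque'],s['width'],s['gripper_force'])
print('jig tcp',J.T@(s['tcp_pos']-np.array([ox,oy,0])))
c=capture('top');cv2.imwrite('pics/t5.png',c['image'])
c2=capture('scene');cv2.imwrite('pics/s5.png',c2['image'])
a=cv2.resize(c['image'][165:260,212:372],(800,475));b=cv2.resize(c2['image'][125:240,195:335],None,fx=3,fy=3)
cv2.imwrite('pics/v5.png',cv2.resize(np.vstack([cv2.resize(a,(600,356)),cv2.resize(b[:240],(600,343))]),(500,583)))
E
```

```text
7.0 [ 0.51445354 -0.05163074  0.16388215] [ 1.29308439e-03 -3.14514013e-01  9.49251656e-01 -7.47014616e-04] [ 0.41832365 -1.57127506  5.45619895] [-0.33647795 -0.09239755 -0.09327378] 0.019514106913732177 2.962916139291849
jig tcp [-0.0669111   0.02409321  0.16388215]
```

View pics/v5.png

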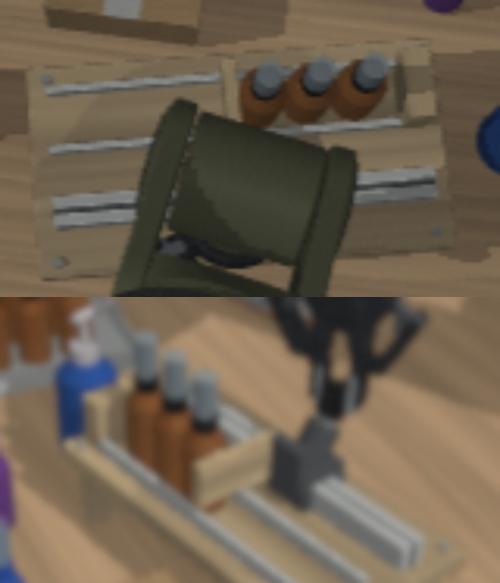

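The stop has moved about 80 mm. All three bottles stand upright in the channel and are nearly touching. I'll close the rest slowly and watch the force.

>>> carry_out(
  increments=[
    [2, 0.17, -0.36, 0, 0],
    [2, 0.34, -0.72, 0, 0],
    [2, 0.47, -1.0, 0, 0],
    [2, 0.6, -1.27, 0, 0],
    [2, 0.68, -1.45, 0, 0],
    [2, 0.68, -1.45, 0, 0],
  ],
)

```text
clock: 7.7
tcp_pos: [0.5176, -0.0667, 0.1639]
tcp_rot: [0.001, -0.315, 0.949, -0.0]
wrist_force: [-0.2, 2.8, 5.9]
width: 0.0201
gripper_force: 3.6
```

>>> carry_out(
  increments=[
    [2, 0.04, -0.09, 0, 0],
    [2, 0.09, -0.18, 0, 0],
    [2, 0.09, -0.18, 0, 0],
  ],
)

```text
clock: 8.0
tcp_pos: [0.5179, -0.0683, 0.1639]
tcp_rot: [0.001, -0.315, 0.949, -0.0]
wrist_force: [0.6, 5.0, 5.5]
width: 0.0203
gripper_force: 4.2
```

>>> carry_out(
  increments=[
    [2, 0.09, -0.18, 0, 0],
    [2, 0.09, -0.18, 0, 0],
  ],
)

```text
clock: 8.2
tcp_pos: [0.518, -0.0691, 0.1638]
tcp_rot: [0.001, -0.315, 0.949, 0.001]
wrist_force: [-2.1, 15.3, 7.1]
width: 0.02
gripper_force: 7.8
```

>>> carry_out(
  increments=[
    [2, 0.09, -0.18, 0, 0],
    [2, 0.09, -0.18, 0, 0],
  ],
)

```text
clock: 8.4
tcp_pos: [0.5182, -0.0699, 0.1638]
tcp_rot: [0.001, -0.315, 0.949, 0.002]
wrist_force: [-3.7, 25.8, 10.5]
width: 0.0202
gripper_force: 13.4
```

```bash
python3 - <<'E'
from fit import *
s=state();print(s['wrist_force'],'jig tcp',J.T@(s['tcp_pos']-np.array([ox,oy,0])))
E
```

```text
[-3.67747789 25.81357137 10.45120363] jig tcp [-0.06689959  0.00548766  0.16378226]
```

The row is closed: the force climbs steeply, about 25 N at a travel of roughly 0.104. I'll back off slightly while regripping, keeping a light push, then tighten.

>>> carry_out(
  increments=[
    [1, -0.06, 0.13, 0, 0],
    [1, -0.13, 0.27, 0, 0],
    [1, -0.13, 0.27, 0, 0],
    [1, -0.13, 0.27, 0, 0],
  ],
  grip_force=40,
)

```text
clock: 8.8
tcp_pos: [0.5176, -0.0684, 0.164]
tcp_rot: [0.001, -0.315, 0.949, 0.001]
wrist_force: [-6.6, 13.2, 11.0]
width: 0.0168
gripper_force: 39.5
```

```bash
python3 - <<'E'
from fit import *
s=state();print(s['wrist_force'],s['width'],'jig tcp',J.T@(s['tcp_pos']-np.array([ox,oy,0])))
E
```

```text
[-6.60620091 13.20987354 10.9800971 ] 0.01677081479557023 jig tcp [-0.0671722   0.00700318  0.16404773]
```

Still pressing at 13 N. Now clockwise.

>>> carry_out(
  increments=[
    [1, 0, 0, 0, 0.08],
    [1, 0, 0, 0, 0.16],
    [1, 0, 0, 0, 0.24],
    [1, 0, 0, 0, 0.32],
    [1, 0, 0, 0, 0.4],
    [1, 0, 0, 0, 0.48],
    [1, 0, 0, 0, 0.48],
  ],
)

```text
clock: 9.5
tcp_pos: [0.5169, -0.0672, 0.1642]
tcp_rot: [-0.0, -0.079, 0.997, 0.002]
wrist_force: [-14.9, 19.5, 18.7]
width: 0.0134
gripper_force: 42.1
```

>>> carry_out(
  increments=[
    [1.5, 0, 0, 0, 0.08],
    [1.5, 0, 0, 0, 0.16],
    [1.6, 0, 0, 0, 0.24],
    [1.6, 0, 0, 0, 0.32],
    [1.7, 0, 0, 0, 0.38],
    [1.7, 0, 0, 0, 0.38],
  ],
)

```text
clock: 10.1
tcp_pos: [0.5168, -0.0667, 0.1643]
tcp_rot: [-0.001, 0.11, 0.994, 0.002]
wrist_force: [-16.1, 25.5, 20.7]
width: 0.017
gripper_force: 29.6
```

```bash
python3 - <<'E'
from fit import *
s=state();n=s['tcp_rot'];print(s['clock'],s['wrist_force'],s['wrist_torque'],s['width'],s['gripper_force'],'psi',2*np.arctan2(n[2],n[1])-np.pi/2-(np.pi/2+yaw),'jig tcp',J.T@(s['tcp_pos']-np.array([ox,oy,0])))
E
```

```text
10.1 [-16.05243606  25.49639988  20.70392017] [4.94302614 2.42423758 0.61108057] 0.016994293524652777 29.565249272855 psi -0.4211081208632268 jig tcp [-0.06762193  0.00890739  0.16427749]
```

>>> carry_out(
  increments=[
    [1.7, 0, 0, 0, 0.08],
    [1.7, 0, 0, 0, 0.16],
    [1.7, 0, 0, 0, 0.22],
    [1.7, 0, 0, 0, 0.22],
  ],
)

```text
clock: 10.5
tcp_pos: [0.5166, -0.0657, 0.165]
tcp_rot: [-0.001, 0.218, 0.976, 0.003]
wrist_force: [-22.9, 32.0, 31.2]
width: 0.0171
gripper_force: 67.3
```

```bash
python3 - <<'E'
from fit import *
s=state();n=s['tcp_rot'];print(s['clock'],s['wrist_force'],s['wrist_torque'],s['width'],s['gripper_force'],'psi',2*np.arctan2(n[2],n[1])-np.pi/2-(np.pi/2+yaw),'jig tcp',J.T@(s['tcp_pos']-np.array([ox,oy,0])))
E
```

```text
10.5 [-22.93342059  32.00437171  31.23219865] [6.86790466 3.44053613 1.10697934] 0.01712860451235704 67.33160550124012 psi -0.6403994150287868 jig tcp [-0.06765611  0.0098693   0.16495428]
```

The torque is rising, so the knob should be against its tight end. Releasing, lifting, and checking the angle from above.

>>> carry_out(
  increments=[
    [4.5, 0, 0, 0, 0],
    [4.5, 0, 0, 0, 0],
    [4.5, 0, 0, -2, 0],
    [4.5, 0, 0, -4, 0],
    [4.5, 0, 0, -6, 0],
    [4.5, 0, 0, -8, 0],
    [4.5, -2.5, 0, -8, 0],
    [4.5, -5.5, 0, -8, 0],
    [4.5, -5.5, 0, -8, 0],
  ],
)

```text
clock: 11.4
tcp_pos: [0.5689, -0.0944, 0.2422]
tcp_rot: [0.0, 0.219, 0.976, -0.0]
wrist_force: [-0.0, -0.2, -0.7]
width: 0.0449
gripper_force: 0.0
```

```bash
python3 - <<'E'
from fit import *
s=state();print(s['clock'],s['tcp_pos'],s['wrist_force'],s['width'])
for n in ['wrist','top','scene']:
    c=capture(n);cv2.imwrite(f'pics/{n}6.png',c['image']);np.save(n+'6.npy',{k:v for k,v in c.items() if k!='image'},allow_pickle=True)
    if n=='wrist':
        k=J@[-.067,.0085,0]+[ox,oy,.166];uv=proj(c,k);print(uv)
v=view('pics/wrist6.png','wrist6.npy',uv,61,45)
o=fit([(*v,1)],[*k,.1]);print(o.x.round(4),o.fun,'jig',(J.T@(o.x[:3]-[ox,oy,0])).round(4))
w=cv2.imread('pics/wrist6.png');
cv2.polylines(w,[np.round(cv2.convexHull(np.array([proj(v[0],X) for X in corners(o.x)],np.float32))).astype(int)],True,(0,255,0),1)
sc=cv2.resize(cv2.imread('pics/scene6.png')[135:225,200:330],(512,354))
cv2.imwrite('pics/v6.png',cv2.resize(np.vstack([w[:300],sc[:290]]),(512,590)))
E
```

```text
11.4 [ 0.56887082 -0.09438588  0.24224715] [-0.02301381 -0.17952131 -0.73330358] 0.04494575949587054
[np.float64(257.98123763547545), np.float64(129.8048191632186)]
[ 246   96   34   71 1774]
[ 0.5181 -0.0669  0.1546  0.1165] 0.126730564430245 jig [-0.0664  0.0084  0.1546]
```

View pics/v6.png

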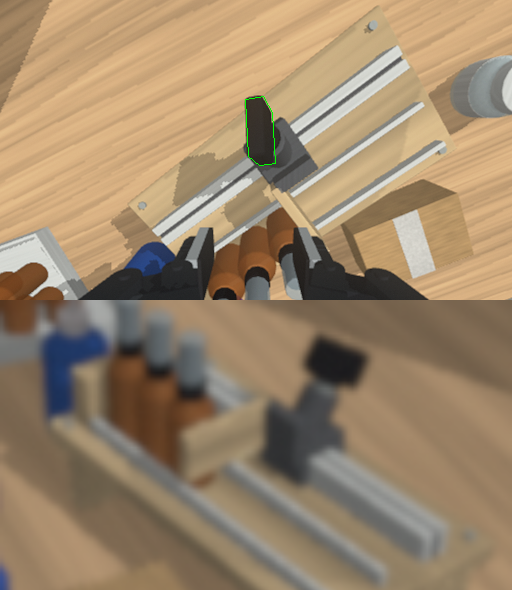

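The wrist view with the fitted outline gives the bar at 0.117, against 0.13 by the same fit at the start, so it is back at the tight end. The scene view shows the three bottles upright in contact. I'll check the absolute travel against the bed's end edges in the same picture.

```bash
python3 - <<'E'
from fit import *
for png,npy,ky in [('w2','w2',.1069),('wrist6','wrist6',.0084)]:
    c=np.load(npy+'.npy',allow_pickle=True).item();g=cv2.cvtColor(cv2.imread(f'pics/{png}.png'),cv2.COLOR_BGR2GRAY)
    # screw heads / corners: refine predicted bed corners
    for x,y in [(-.085,.165),(.085,.165),(-.085,-.165)]:
        p=np.array(proj(c,J@[x,y,.08]+[ox,oy,0]))
        if not(12<p[0]<500 and 12<p[1]<370):print('out',p.round());continue
        q=cv2.cornerSubPix(g,p.astype(np.float32).reshape(1,1,2).copy(),(7,7),(-1,-1),(3,50,.01)).ravel()
        print(png,(x,y),p.round(1),q.round(1),'jig meas',(J.T@(onz(c,q,.08)-[ox,oy,0])).round(4))
c=np.load('wrist6.npy',allow_pickle=True).item();im=cv2.imread('pics/wrist6.png')
# dark gap: where model puts the stop face (upper edge) if s=.100 and .105
for s in (.1,.105): print(s,[np.round(proj(c,J@[x,.089-s,.142]+[ox,oy,0]),1) for x in (.0,.02,.03)])
p=np.array(proj(c,J@[.012,.089-.104,.142]+[ox,oy,0]))
for yy in np.arange(-.04,.012,.001):
    u,v=proj(c,J@[.012,yy,.142]+[ox,oy,0]);print(round(yy,3),cv2.getRectSubPix(im,(1,1),(u,v)).ravel().tolist(),end=' ')
T=np.load('top6.npy',allow_pickle=True).item();print(boxes_of('top','bottle1')[:5])
E
```

```text
w2 (-0.085, 0.165) [289.7  79. ] [288.8  78. ] jig meas [-0.0863  0.1647  0.08  ]
w2 (0.085, 0.165) [365.8 211.7] [365.8 211.7] jig meas [0.085 0.165 0.08 ]
w2 (-0.085, -0.165) [ 52.4 241.9] [ 53.5 244.3] jig meas [-0.082  -0.1661  0.08  ]
out [379.   5.]
wrist6 (0.085, 0.165) [456.9 150.5] [456.9 150.5] jig meas [0.085 0.165 0.08 ]
wrist6 (-0.085, -0.165) [125.4 204. ] [128.5 205.5] jig meas [-0.0815 -0.1635  0.08  ]
0.1 [array([284.3, 201.9]), array([296.8, 218.4]), array([302.8, 226.5])]
0.105 [array([279.7, 205. ]), array([292.3, 221.4]), array([298.3, 229.4])]
-0.04 [47, 79, 119] -0.039 [42, 70, 102] -0.038 [39, 66, 97] -0.037 [40, 66, 98] -0.036 [40, 66, 97] -0.035 [40, 65, 98] -0.034 [40, 66, 99] -0.033 [40, 66, 100] -0.032 [41, 68, 101] -0.031 [41, 68, 101] -0.03 [41, 68, 102] -0.029 [41, 68, 104] -0.028 [41, 69, 105] -0.027 [42, 70, 106] -0.026 [41, 71, 108] -0.025 [42, 72, 110] -0.024 [43, 72, 111] -0.023 [42, 72, 111] -0.022 [43, 74, 113] -0.021 [44, 76, 115] -0.02 [43, 74, 116] -0.019 [43, 75, 117] -0.018 [44, 76, 118] -0.017 [44, 76, 118] -0.016 [45, 77, 118] -0.015 [86, 122, 153] -0.014 [135, 182, 210] -0.013 [141, 188, 217] -0.012 [140, 187, 216] -0.011 [141, 188, 217] -0.01 [140, 188, 216] -0.009 [142, 190, 219] -0.008 [143, 191, 220] -0.007 [146, 194, 222] -0.006 [147, 196, 223] -0.005 [126, 167, 193] -0.004 [108, 143, 164] -0.003 [112, 149, 171] -0.002 [128, 172, 197] -0.001 [133, 178, 206] 0.0 [134, 178, 207] 0.001 [133, 178, 205] 0.002 [133, 178, 205] 0.003 [134, 177, 205] 0.004 [134, 178, 206] 0.005 [134, 178, 205] 0.006 [134, 178, 205] 0.007 [134, 178, 206] 0.008 [134, 177, 204] 0.009 [134, 178, 205] 0.01 [134, 178, 205] 0.011 [134, 178, 205] [{'centre': [297.1, 134.9], 'conf': 0.78}, {'centre': [356.2, 157.4], 'conf': 0.53}]
```

The stop's face is at jig y = −0.015, a travel of about 0.104 m, with edges good to about 1.5 mm. The knob is tight and the arm is clear, so I'm handing in.

```bash
python3 -c "
from rig import *
print(hand_in())"
```

```text
the job is handed in; nothing more can be done
None
```

I freed the knob, slid the stop to about 0.104 m so the three bottles stand upright and touching, retightened the knob and handed the job in at about 11.5 s; the hand-in returned no verdict.

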